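Open the dry-block heater and fit the vial block

ROBOT

A 6-joint arm with a two-finger parallel gripper is mounted at the origin on a cart in front of the work surface, level with it; the furniture and walls round the work are solid. World frame = base frame: x ahead of the robot, y to its left, z up, the work surface at z = 0. Lengths are in m, angles in degrees, forces in N, time in s.
With the tool pointing down it reaches from about 0.25 to 0.725 m from the base axis. Payload 9.7 kg.
Tool frame: the origin (TCP) lies at the very end of the fingers, on their centre line; the grasp point (between the pads) lies 19 mm behind it (bot.pinch_z is the distance from the TCP to the grasp point, in m); x points along the fingers, z is the direction in which the jaws open and shut, and the axes are right-handed (so a half turn about x gives the same grasp; the last joint's range is limited). The gripper opens to 85 mm and grips with 20 to 120 N. Pads are 22 mm wide; open, the fingers measure 114 mm over their backs; the gripper's body (76 mm by 85 mm) begins 54 mm behind the grasp point. The pads swing forward as they close: fully open they stand 13 mm farther back than shut.
Start: joints at [-67.38, 4.979, 10.078, 95.1, 0, 90], TCP at [0.212, -0.508, 0.231] pointing down, gripper open.
Joint ranges: [-179.16, 179.16], [-48.56, 103.87], [-65.8, 70.77], [-126.05, 130.52], [-82.76, 87.17], [-180, 180]. Speed limits (degrees/s): [127.2, 127.2, 147.25, 180, 180, 180].

INTERFACE

Orientations are given as [roll, pitch, yaw] about the fixed x, y, z axes, in that order (R = Rz(yaw) Ry(pitch) Rx(roll)).
In Python, from workcell import bot gives the robot as it stands.
- The arm moves only by the tool play_rows, never from a script. Its argument "rows" is a list of rows, each a list of 3 entries, a list of its own where there are three numbers: the shift along the tool's x, y, z in cm, then the turn about the tool's x in degrees, then the finger opening in cm, from 0 to 8.54. A call has 1 to 12 rows; each row is the pose to reach, as a shift and turn from the pose commanded when the call began, along the tool's axes at that moment; what a row does not reach only later rows make up. A row lasts 1/12 s, in which the tool goes at most 41.7 mm and 7.16 degrees, less where a joint would pass 70% of its speed; a pose out of reach is approached as far as the arm can. A call with a gripper value outside its range is refused whole. The fingers move at their own pace and stop on an object; "squeeze" is the grip in N (left out, the last holds). Time passes only in rows, so rows that repeat a pose let the fingers close. It gives the time, the measured TCP pose, the force and the opening at its end, in the units of the state.
- bot.get_obs(): the state, without advancing time (a new reading comes with each control period).
- bot.camera(name): name is "scene" or "side" or "wrist"; returns (picture, depth): 480x640x3 uint8, blue, green, red; 480x640 float32, m along the optical axis (not along the pixel's ray), 0 where there is no reading.
- bot.camera_model(name): a dict with "fx", "fy", "cx", "cy" (pixels), "origin" and "attitude" of the camera in the world; the wrist camera has in their place "mount" (4x4, takes a point from camera to tool coordinates, whose origin is the TCP and whose axes are the tool frame's). Camera axes: x right, y down, z forward; pixel columns grow to the right and rows downward; lengths in m; the calibration is good to about 2 mm. The wrist camera is an equidistant fisheye: a pixel r from the principal point sees the ray r / f radians off the axis. A picture is of the moment at which its call begins: read the wrist's pose just before it. camera_model takes no time and is no camera call.
- bot.job_done(): hands the job in, once; it reports no verdict.
The state is a dict: "time": time; "q": joint angles; "qd": joint speeds; "joint_efforts": joint torques, N m; "ee_pos": TCP position; "tcp_rot": TCP orientation; "wrist_force": force on the tool from outside, world axes, zero at the start; "torque": the same for the moment, N m; "opening": finger opening in m.
Only numpy, scipy, OpenCV 4.12 (cv2) and the standard library are available. Lean on these libraries where they do the work, as an engineer would, in place of code of your own. Each camera call takes 0.05 s, during which the arm holds its last target.

TASK

The small dry-block heater in the right-hand corner of the bench has to be made ready for the four vials in the rack. Lift its cover off by the knob and set it down, right way up and flat, on the bare bench; then take the aluminium block with the four wide wells by its long lifting handle and lower it into the heater's well until it is fully home, flush with the rim. Set both down gently rather than dropping them, and leave the other block (many narrow holes) and the vial rack where they are.

Things in the scene. Friction and masses are not known exactly. Their poses are not given: they have to be found in the camera images.
- heater: dry-block heater, fixed: white housing 86 (x) x 96 (y) x 110 mm high, display and keys on its front (-x); an aluminium rim 75 x 85 mm outside stands 2 mm proud of its top (rim at 112 mm) round its well. Origin at the centre of its underside; x points from the front to the back, z up. On its left a sample carousel (134 to 189 mm high), on its right a 280 mm panel.
- well_floor (a point): centre of the floor of the heater's well, 62 mm above the bench, with the heater's axes. The well is 67 mm (x) by 77 mm (y) and 50 mm deep; its mouth (the rim) lies 50 mm above this point and has a 2 mm chamfer.
- cover: loose cover of the heater: a steel plate 75 (x) x 85 (y) x 12 mm with a spigot 63 x 73 x 8 mm below it that sits in the well with 2 mm play, and a black knob on top; 57 mm high in all, 0.17 to 0.34 kg. Origin at the centre of the spigot's underside (104 mm above the bench on the heater, 0 when it stands flat on the bench); z up through the knob.
- knob (a point): middle of the head of the cover's round knob, 46 mm above the cover's origin. The head is 30 mm in diameter and 22 mm high (35 to 57 mm above the cover's origin), on a neck of 14 mm; 23 mm below this point begins a flat 3 mm boss on the plate.
- vial_block: aluminium block 64 (x) x 74 (y) x 50 mm with two by two wide wells (24.5 mm across, 42 mm deep) and a T-shaped lifting handle on its middle (8 mm rod, black crossbar), 152 mm high in all, 0.36 to 0.54 kg. Origin at the centre of its underside; y along its long side. Fits the heater's well with 1.5 mm play a side, also turned by half a turn; home, its top is flush with the rim.
- handle (a point): middle of the black crossbar of the vial block's handle, 145 mm above the block's origin, with the block's axes. The bar is 14 mm wide (x), 52 mm long (y) and 14 mm high.
- tube_block: the other heating block, 64 x 74 x 50 mm, with 20 narrow holes (9 mm) and no handle: a bystander. Origin at the centre of its underside.
- rack: blue vial rack 62 x 120 x 44 mm with four 72 mm vials standing in it, a bystander. Origin at the centre of its underside.
- bare_bench (a point): middle of a patch of bare bench, 100 mm (x) by 95 mm (y), between the vial block and the other block. Tall instruments stand behind its right (above y < 0.07 m beyond x = 0.57 m) and on its left (beyond y = 0.165 m).

How it is judged (in metres and radians):
On the way, in this order (a step that is already met when the one before it is completed fails the run):
1. the cover is held up clear of the heater in the fingers, level (height (world z) of cover above 0.125 m and angle between cover's own z axis and vertical below 0.3 rad and contact force between the fingers and cover above 0.5 N), for 0.1 s.
2. the cover stands flat on the bench, right way up, let go (height (world z) of cover between -0.005 and 0.005 m and angle between cover's own z axis and vertical below 0.06 rad and linear speed of cover below 0.02 m/s and contact force between the fingers and cover below 0.1 N), for 0.2 s.
At the end, for the whole second after the job is handed in: The cover stands flat and right way up on the bench itself (within 5 mm of its height, 0.06 rad); the four-well block sits home in the well (underside within 3 mm of the floor, 5 mm of centre, tilt 0.04, yaw 0.1 rad); both released and at rest (height (world z) of cover between -0.005 and 0.005 m and angle between cover's own z axis and vertical below 0.06 rad and linear speed of each of cover, vial_block below 0.02 m/s and z of vial_block in the frame of well_floor below 0.003 m and horizontal distance between vial_block and well_floor below 0.005 m and angle between vial_block's own z axis and vertical below 0.04 rad and angle between the y axis of vial_block and the y axis of well_floor, either way round below 0.1 rad); the robot touches nothing.
It fails at once if the cover was dropped (out of the fingers and faster than 0.5 m/s, a fall of about 13 mm) (linear speed of cover above 0.5 m/s and contact force between the fingers and cover below 0.05 N).
It fails at once if the vial block was dropped (out of the fingers and faster than 0.5 m/s, a fall of about 13 mm) (linear speed of vial_block above 0.5 m/s and contact force between the fingers and vial_block below 0.05 N).
It fails at once if the other block was moved by more than 30 mm (distance of tube_block from where it was at the start of the episode above 0.03 m).
It fails at once if the rack was moved by more than 30 mm or tipped (distance of rack from where it was at the start of the episode above 0.03 m or angle between rack's own z axis and vertical above 0.3 rad).
It also fails if it takes over 72 s, if anything falls off the work surface, if the arm or the gripper's body presses on something with over 40 N, if the wrist force passes 120 N, or if a joint passes its speed limit or range.

## Working session

There is one attempt and no reset: what is moved stays moved. The work goes in short steps, Python scripts to look and compute and a tool call to move; the robot and the scene stay as the last step left them, time stands still between calls to the robot, and variables do not carry over. Pictures are saved under pics/ and viewed, and the job is handed in when it is done.

Besides the shell and the picture viewer there is one more tool, called by a JSON object that holds its "fn" and its "kwargs". play_rows: Moves the arm, as the interface text tells. Its arguments: {"type":"object","properties":{"rows":{"type":"array"},"squeeze":{"type":"number"}},"required":["rows"]}

```bash
ls; mkdir -p pics
cat > h.py <<'E'
import numpy as np, cv2
from workcell import bot
from scipy.spatial.transform import Rotation as R
E
python3 - <<'E'
from h import *
o=bot.get_obs(); print(o)
for n in ["scene","side","wrist"]:
    m=bot.camera_model(n); print(n,m)
    p,d=bot.camera(n); cv2.imwrite(f"pics/{n}0.png",p); np.save(f"pics/{n}0.npy",d); np.save(f"pics/{n}0p.npy",p)
print(bot.pinch_z)
E
```

```text
pics
{'time': 0.0, 'q': array([-6.73795435e+01,  5.01078474e+00,  1.00338786e+01,  9.50997402e+01,
        7.65403240e-04,  9.00017901e+01]), 'qd': array([-0.09207238, -0.12254487, -0.02494222, -0.03195   ,  0.01824659,
        0.00402869]), 'joint_efforts': array([-1.60878277e-03, -5.20393753e+01,  4.64799035e+01,  1.66053465e-02,
       -1.03132572e-04, -2.04323726e-05]), 'ee_pos': array([ 0.21145696, -0.50747205,  0.23058094]), 'tcp_rot': array([179.42964419,  89.92334984, 112.04831007]), 'wrist_force': array([ 0.27996615, -0.56258033, -0.72387301]), 'torque': array([ 0.0041569 , -0.01808957, -0.02294503]), 'opening': 0.08576373993328708}
scene {'fx': 501.43984769883565, 'fy': 501.43984769883565, 'cx': 323.4314128782349, 'cy': 233.2594530608147, 'origin': array([0.0492613 , 0.70121657, 0.55164027]), 'attitude': array([-113.80680699,   -0.59992983, -149.77560576])}
side {'fx': 497.08923006984406, 'fy': 497.08923006984406, 'cx': 312.1985388021012, 'cy': 240.7962549306296, 'origin': array([ 0.37292185, -0.57141917,  0.82537582]), 'attitude': array([-1.45995620e+02,  1.25549157e-01, -2.37546679e+01])}
wrist {'fx': 371.64829954431775, 'fy': 371.64829954431775, 'cx': 320.209366536461, 'cy': 246.88659684401097, 'mount': array([[-5.85998507e-04, -3.24977414e-01,  9.45721596e-01,
        -1.43490740e-01],
       [-9.24458943e-05, -9.45721737e-01, -3.24977519e-01,
         8.16023454e-02],
       [ 9.99999824e-01, -2.77864420e-04,  5.24148698e-04,
         7.44989189e-04],
       [ 0.00000000e+00,  0.00000000e+00,  0.00000000e+00,
         1.00000000e+00]])}
0.0187
```

View pics/scene0.png

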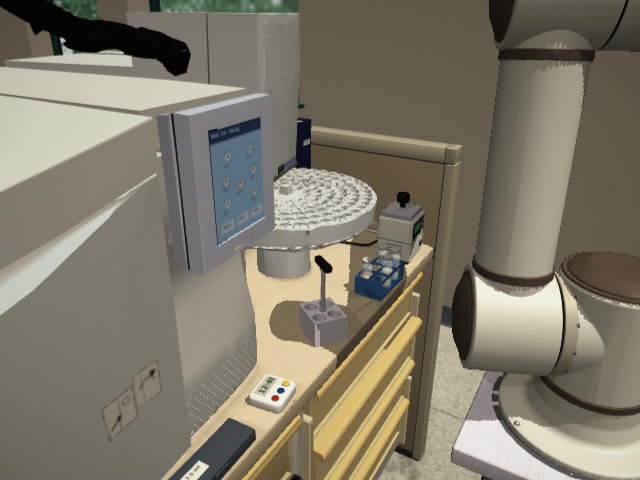

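View pics/side0.png

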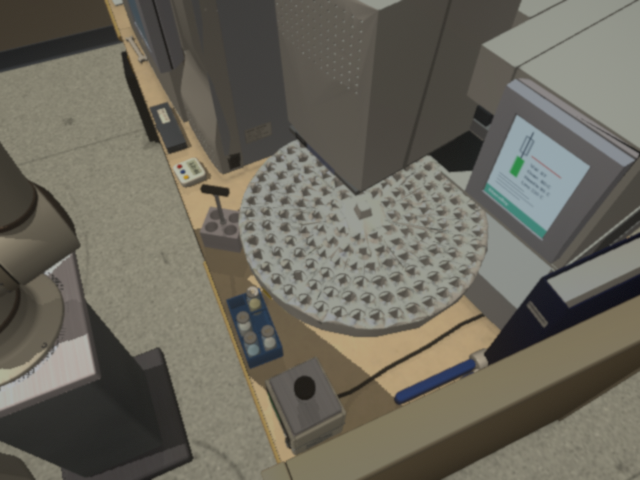

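View pics/wrist0.png

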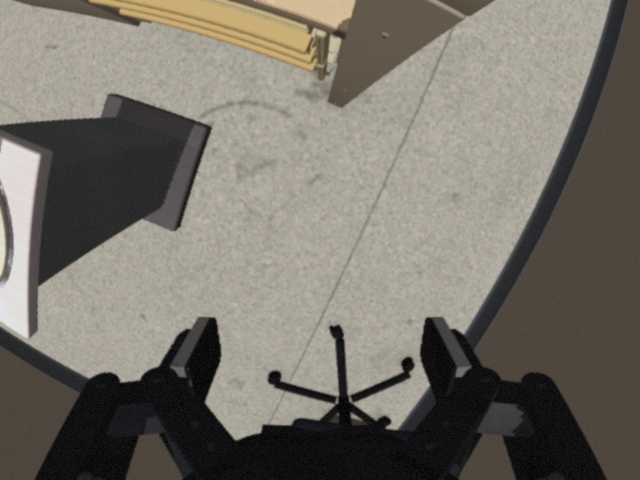

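Scene: cover knob at about (403,198), vial block around (323,320) with its bar at (323,264), rack at (381,275). In side: knob (304,386), bar (215,190). I can't see the tube block yet.

```bash
cat >> h.py <<'E'
def campose(n):
    m=bot.camera_model(n); return np.array(m['origin']),R.from_euler('xyz',m['attitude'],degrees=True).as_matrix(),m
def cloud(n,d):
    o,A,m=campose(n); v,u=np.mgrid[0:480,0:640]
    c=np.stack([(u-m['cx'])/m['fx']*d,(v-m['cy'])/m['fy']*d,d],-1)
    return c@A.T+o
def wcloud(d,o):
    # fisheye; depth along optical axis
    m=bot.camera_model('wrist'); v,u=np.mgrid[0:480,0:640]
    x=(u-m['cx'])/m['fx'];y=(v-m['cy'])/m['fy'];r=np.hypot(x,y)+1e-9
    t=np.tan(np.minimum(r,1.45)); c=np.stack([x/r*t*d,y/r*t*d,d],-1)
    M=m['mount']; T=R.from_euler('xyz',o['tcp_rot'],degrees=True).as_matrix()
    return (c@M[:3,:3].T+M[:3,3])@T.T+o['ee_pos']
E
python3 - <<'E'
from h import *
for n,ps in dict(scene=[(403,198),(323,264),(317,258),(327,269),(323,305),(323,320),(381,260),(403,212),(280,270),(300,290),(270,393),(350,250),(290,300),(310,240)],side=[(304,386),(204,188),(225,191),(221,215),(255,325),(290,410),(350,390),(280,340),(232,290)]).items():
    C=cloud(n,np.load(f"pics/{n}0.npy"))
    for u,v in ps: print(n,u,v,C[v,u].round(3))
    X=C.reshape(-1,3)
# rims
    for lo,hi in [(0.146,0.163),(0.128,0.139),(0.105,0.122),(0.045,0.055)]:
        m=(C[...,2]>lo)&(C[...,2]<hi)&(C[...,0]<.75)&(C[...,0]>.25)&(C[...,1]<.25)&(C[...,1]>-.45)
        k,l,s,c=cv2.connectedComponentsWithStats(m.astype(np.uint8))
        for i in range(1,k):
            if s[i,4]>40:
                P=C[l==i]; print(lo,s[i,4],P.mean(0).round(3),P.min(0).round(3),P.max(0).round(3),'px',c[i].round())
E
```

```text
scene 403 198 [ 0.444 -0.357  0.153]
scene 323 264 [0.436 0.03  0.152]
scene 317 258 [0.458 0.014 0.151]
scene 327 269 [0.424 0.037 0.148]
scene 323 305 [0.44  0.022 0.063]
scene 323 320 [0.436 0.029 0.036]
scene 381 260 [ 0.436 -0.228  0.048]
scene 403 212 [ 0.436 -0.343  0.124]
scene 280 270 [ 0.628 -0.111  0.023]
scene 300 290 [ 0.565 -0.095 -0.002]
scene 270 393 [0.419 0.217 0.017]
scene 350 250 [ 0.565 -0.329 -0.001]
scene 290 300 [ 0.56  -0.048 -0.001]
scene 310 240 [ 0.496 -0.025  0.162]
0.146 107 [ 0.447 -0.363  0.155] [ 0.433 -0.383  0.146] [ 0.463 -0.352  0.163] px [403. 196.]
0.146 759 [ 0.502 -0.041  0.156] [ 0.443 -0.213  0.146] [0.595 0.032 0.163] px [311. 239.]
0.146 130 [0.44  0.024 0.15 ] [0.42  0.005 0.146] [0.465 0.04  0.153] px [323. 263.]
0.146 423 [0.487 0.212 0.155] [0.48  0.166 0.146] [0.495 0.25  0.163] px [232. 302.]
0.128 66 [ 0.51  -0.028  0.137] [ 0.48  -0.065  0.135] [ 0.545 -0.002  0.139] px [305. 249.]
0.128 247 [0.481 0.212 0.134] [0.474 0.166 0.128] [0.49  0.249 0.139] px [236. 315.]
0.105 350 [ 0.436 -0.339  0.113] [ 0.404 -0.419  0.105] [ 0.486 -0.
[... 1164 characters left out ...]
7 -0.374  0.16 ] [ 0.433 -0.386  0.146] [ 0.462 -0.356  0.163] px [304. 387.]
0.128 404 [0.544 0.178 0.134] [0.473 0.163 0.128] [0.643 0.249 0.139] px [240. 122.]
0.105 620 [0.544 0.176 0.114] [0.468 0.161 0.105] [0.644 0.248 0.122] px [242. 130.]
0.105 863 [ 0.438 -0.39   0.111] [ 0.403 -0.42   0.105] [ 0.493 -0.322  0.122] px [304. 412.]
0.045 300 [0.557 0.173 0.05 ] [0.468 0.156 0.045] [0.66  0.245 0.055] px [252. 151.]
0.045 643 [0.437 0.015 0.051] [ 0.394 -0.03   0.045] [0.479 0.066 0.055] px [221. 224.]
0.045 44 [ 0.406 -0.209  0.049] [ 0.393 -0.213  0.045] [ 0.42  -0.203  0.055] px [245. 329.]
0.045 73 [ 0.448 -0.419  0.05 ] [ 0.409 -0.42   0.045] [ 0.488 -0.416  0.055] px [318. 438.]
```

```bash
cat >> h.py <<'E'
def tool():
    o=bot.get_obs(); return o,R.from_euler('xyz',o['tcp_rot'],degrees=True).as_matrix()
def sh(*pts):
    o,T=tool(); print('tcp',o['ee_pos'].round(4),'open',o['opening'].round(4),'t',o['time'],'F',o['wrist_force'].round(1)); print('q',o['q'].round(0)); print(T.round(3))
    for p in pts: print(p,'->',((np.array(p)-o['ee_pos'])@T*100).round(2))
E
python3 - <<'E'
from h import *
sh((.3,-.32,.4),(.28,-.4,.4))
C=cloud('side',np.load("pics/side0.npy"))
for z0,z1 in[(.2,.27),(.275,.3)]:
    m=(C[...,2]>z0)&(C[...,2]<z1)&(C[...,1]<-.4)&(C[...,1]>-.6)&(C[...,0]>.2)
    P=C[m];print(len(P),P.min(0),P.max(0)) if len(P) else 0
# cover plate top (z~.124): steel
for n in['side','scene']:
    C=cloud(n,np.load(f"pics/{n}0.npy"))
    m=(abs(C[...,2]-.124)<.006)&(C[...,1]<-.3)&(C[...,0]<.52)
    k,l,s,c=cv2.connectedComponentsWithStats(m.astype(np.uint8)); i=1+s[1:,4].argmax()
    print(n,s[i],c[i]); P=C[l==i]; print(P.mean(0),P.min(0),P.max(0)); print(cv2.minAreaRect((P[:,:2]*1000).astype(np.float32)))
E
```

```text
Traceback (most recent call last):
  File "h.py", line 20, in sh
    o,T=tool(); print('tcp',o['ee_pos'].round(4),'open',o['opening'].round(4),'t',o['time'],'F',o['wrist_force'].round(1)); print('q',o['q'].round(0)); print(T.round(3))
                                                        ^^^^^^^^^^^^^^^^^^
AttributeError: 'float' object has no attribute 'round'
```

```bash
sed -i "s/o\['opening'\].round(4)/round(o['opening'],4)/" h.py
python3 - <<'E'
from h import *
sh((.3,-.32,.4),(.28,-.4,.4))
C=cloud('side',np.load("pics/side0.npy"))
for z0,z1 in[(.2,.27),(.275,.3)]:
    m=(C[...,2]>z0)&(C[...,2]<z1)&(C[...,1]<-.4)&(C[...,1]>-.6)&(C[...,0]>.2)
    P=C[m];print(len(P),P.min(0),P.max(0)) if len(P) else 0
# cover plate top (z~.124): steel
for n in['side','scene']:
    C=cloud(n,np.load(f"pics/{n}0.npy"))
    m=(abs(C[...,2]-.124)<.006)&(C[...,1]<-.3)&(C[...,0]<.52)
    k,l,s,c=cv2.connectedComponentsWithStats(m.astype(np.uint8)); i=1+s[1:,4].argmax()
    print(n,s[i],c[i]); P=C[l==i]; print(P.mean(0),P.min(0),P.max(0)); print(cv2.minAreaRect((P[:,:2]*1000).astype(np.float32)))
E
```

```text
tcp [ 0.2115 -0.5075  0.2307] open 0.0852 t 0.15 F [ 0.4 -0.7  0.4]
q [-67.   5.  10.  95.  -0.  90.]
[[-0.     0.923  0.385]
 [ 0.001  0.385 -0.923]
 [-1.    -0.    -0.001]]
(0.3, -0.32, 0.4) -> [-16.91  15.38 -13.92]
(0.28, -0.4, 0.4) -> [-16.92  10.46  -7.31]
20465 [ 0.35903444 -0.51406289  0.20000898] [ 0.9279465  -0.40340127  0.26998243]
3972 [ 0.75266417 -0.45362392  0.27500175] [ 0.92055977 -0.40077246  0.29457587]
side [ 270  358   72   77 2795] [305.06618962 396.65187835]
[ 0.44658833 -0.37526624  0.1251467 ] [ 0.40897045 -0.41551848  0.1180332 ] [ 0.48655945 -0.32767589  0.12949545]
((448.08770751953125, -371.275390625), (75.06697082519531, 85.67388916015625), 2.725097417831421)
scene [382 201  40  18 432] [402.0462963  209.66666667]
[ 0.44492661 -0.35869077  0.12325958] [ 0.40985713 -0.41274593  0.11800373] [ 0.48754379 -0.3229814   0.12990091]
((448.4385986328125, -367.8697509765625), (75.68501281738281, 88.6422119140625), 1.9386042356491089)
```

{"fn": "play_rows", "kwargs": {"rows": [[[-4, 0, 0], -7, 8.5], [[-8, 0, 0], -14, 8.5], [[-12, 0, 0], -21, 8.5], [[-15, 3, -1], -28, 8.5], [[-15, 6.5, -1.5], -35, 8.5], [[-15, 10, -2.5], -42, 8.5], [[-15, 13.5, -3.5], -49, 8.5], [[-15, 17, -4], -56, 8.5], [[-15, 20, -4.5], -63, 8.5], [[-15, 22.5, -5], -65, 8.5], [[-15, 22.5, -5], -65, 8.5], [[-15, 22.5, -5], -65, 8.5]]}}

```text
time: 1.15
ee_pos: [0.401, -0.3742, 0.3807]
tcp_rot: [146.3, 89.9, 144.0]
wrist_force: [-1.3, 0.3, 0.3]
opening: 0.0846
```

Run:
```python
from h import *
sh((.448,-.37,.131))
o=bot.get_obs();p,d=bot.camera('wrist'); cv2.imwrite("pics/w1.png",p); np.save("pics/w1.npy",d);np.save('pics/w1c.npy',wcloud(d,o))
```

```text
tcp [ 0.401  -0.3742  0.3807] open 0.0846 t 1.15 F [-1.3  0.3  0.3]
q [-43.  12.  35. 113.  -0.  49.]
[[-0.001  0.039  0.999]
 [ 0.001  0.999 -0.039]
 [-1.     0.001 -0.001]]
(0.448, -0.37, 0.131) -> [24.97  0.59  4.7 ]
```

View pics/w1.png

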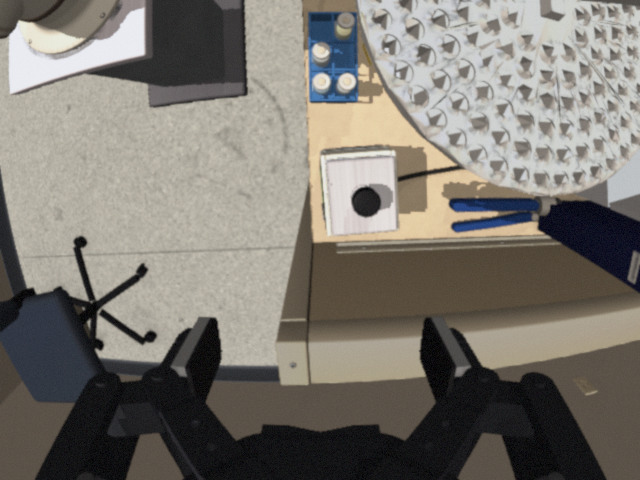

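Cover plate spans (327,150)-(397,235), knob (366,201); the panel begins below it around y-pixel 240–330; carousel is upper right.

Run:
```python
from h import *
C=np.load('pics/w1c.npy')
for u,v in[(366,201),(340,170),(380,170),(380,225),(334,225),(360,240),(400,246),(360,340),(290,340),(320,335),(400,170),(380,70),(420,150),(345,85)]: print(u,v,C[v,u].round(3))
m=(abs(C[...,2]-.124)<.006)&(C[...,1]<-.3)&(C[...,0]<.52)&(C[...,1]>-.43)
k,l,s,c=cv2.connectedComponentsWithStats(m.astype(np.uint8)); i=1+s[1:,4].argmax()
P=C[l==i]; print(s[i],P.mean(0),cv2.minAreaRect((P[:,:2]*1000).astype(np.float32)))
m=(abs(C[...,2]-.161)<.006)&(C[...,1]<-.3)&(C[...,0]<.5)&(C[...,1]>-.43)
P=C[m]; print('knob',len(P),P.mean(0),P.min(0),P.max(0))
for z0,z1 in((.135,.2),(.2,.27),(.27,.3)):
    m=(C[...,2]>z0)&(C[...,2]<z1)&(C[...,0]>.38)&(C[...,0]<.56)&(C[...,1]<-.385); P=C[m]
    print('panel',len(P),P.min(0),P.max(0),np.percentile(P,[5,50,95],axis=0).round(3)) if len(P) else 0
m=(C[...,2]>.12)&(C[...,2]<.22)&(C[...,1]>-.36)&(C[...,1]<-.25)&(C[...,0]>.38)&(C[...,0]<.52)
P=C[m];P=P[(P[:,2]>.17)];
for x in np.arange(.42,.52,.01):
    Q=P[abs(P[:,0]-x)<.005]
    if len(Q):print(round(x,2),Q[:,1].min().round(3),Q[:,2].max().round(3))
```

```text
366 201 [ 0.445 -0.37   0.161]
340 170 [ 0.422 -0.342  0.126]
380 170 [ 0.465 -0.344  0.125]
380 225 [ 0.465 -0.406  0.126]
334 225 [ 0.413 -0.404  0.124]
360 240 [ 0.455 -0.463  0.001]
400 246 [ 0.512 -0.469  0.017]
360 340 [ 0.429 -0.468  0.259]
290 340 [ 0.37  -0.467  0.256]
320 335 [ 0.395 -0.467  0.249]
400 170 [ 0.514 -0.36   0.001]
380 70 [ 0.458 -0.243  0.185]
420 150 [ 0.543 -0.331  0.001]
345 85 [ 0.433 -0.246  0.078]
[ 326  156   71   80 4338] [ 0.44455912 -0.36974222  0.12480238] ((445.3946228027344, -372.50091552734375), (75.64945220947266, 85.57755279541016), 2.088871955871582)
knob 661 [ 0.44553322 -0.37100643  0.16135863] [ 0.43106543 -0.38600908  0.1552318 ] [ 0.49998955 -0.30032291  0.1660554 ]
panel 4365 [ 0.38007102 -0.47345084  0.13501065] [ 0.55991507 -0.38507793  0.19999955] [[ 0.388 -0.473  0.139]
 [ 0.466 -0.472  0.171]
 [ 0.55  -0.471  0.197]]
panel 10641 [ 0.38000419 -0.51630525  0.20003113] [ 0.55997251 -0.46571121  0.26194817] [[ 0.386 -0.508  0.206]
 [ 0.447 -0.472  0.259]
 [ 0.551 -0.467  0.26 ]]
0.46 -0.259 0.189
0.47 -0.273 0.192
0.48 -0.286 0.193
0.49 -0.3 0.193
0.5 -0.309 0.193
0.51 -0.316 0.192
0.52 -0.32 0.193
```

{"fn": "play_rows", "kwargs": {"rows": [[[2, 0.45, 2.5], -4, 8.5], [[5, 0.45, 4.5], -4, 8.5], [[9, 0.45, 4.5], -4, 8.5], [[13, 0.45, 4.5], -4, 8.5], [[16, 0.45, 4.5], -4, 8.5], [[18.5, 0.45, 4.5], -4, 8.5], [[20.5, 0.45, 4.5], -4, 8.5], [[22.2, 0.45, 4.5], -4, 8.5], [[23.5, 0.45, 4.5], -4, 8.5], [[24.3, 0.45, 4.5], -4, 8.5], [[24.6, 0.45, 4.5], -4, 8.5], [[24.6, 0.45, 4.5], -4, 8.5]]}}

```text
time: 2.2
ee_pos: [0.4445, -0.3728, 0.135]
tcp_rot: [146.0, 90.0, 147.6]
wrist_force: [0.0, -0.7, 0.0]
opening: 0.0849
```

Run:
```python
from h import *
sh((.446,-.371,.134))
o=bot.get_obs();p,d=bot.camera('wrist'); cv2.imwrite("pics/w2.png",p)
p,d=bot.camera('side'); cv2.imwrite("pics/s2.png",p[250:480,180:480])
```

```text
tcp [ 0.4445 -0.3728  0.135 ] open 0.0849 t 2.2 F [ 0.  -0.7  0. ]
q [-40.   8.   3.  85.  -0.  48.]
[[-0.001 -0.027  1.   ]
 [ 0.     1.     0.027]
 [-1.     0.    -0.001]]
(0.446, -0.371, 0.134) -> [0.1  0.17 0.16]
```

View pics/w2.png

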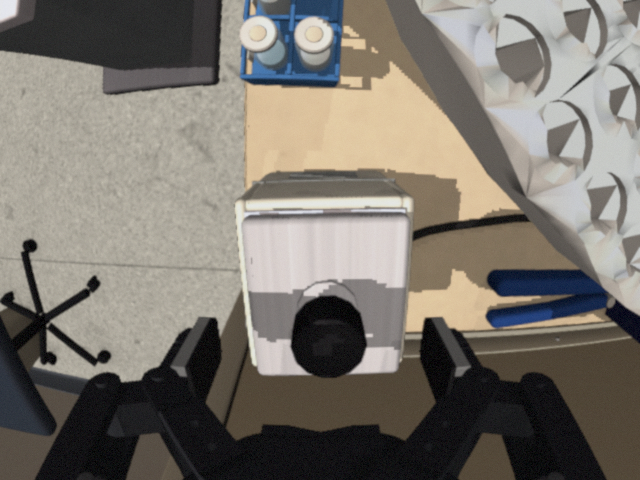

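View pics/s2.png

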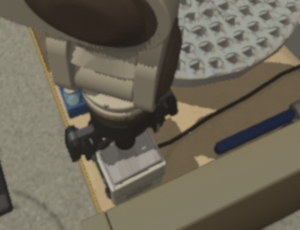

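Knob (328,335) is nearly midway between the fingers (about 320). A nudge of 1.5 mm, then close.

{"fn": "play_rows", "kwargs": {"rows": [[[0.1, 0.15, 0.15], 0, 8.5], [[0.1, 0.15, 0.15], 0, 6], [[0.1, 0.15, 0.15], 0, 4], [[0.1, 0.15, 0.15], 0, 2], [[0.1, 0.15, 0.15], 0, 2], [[0.1, 0.15, 0.15], 0, 2], [[0.1, 0.15, 0.15], 0, 2], [[0.1, 0.15, 0.15], 0, 2], [[0.1, 0.15, 0.15], 0, 2], [[0.1, 0.15, 0.15], 0, 2]], "squeeze": 70}}

```text
time: 3.13
ee_pos: [0.4468, -0.371, 0.1348]
tcp_rot: [-39.5, 90.0, -37.9]
wrist_force: [1.1, -0.1, 5.6]
opening: 0.0279
```

{"fn": "play_rows", "kwargs": {"rows": [[[-0.3, 0, 0], 0, 2], [[-1, 0, 0], 0, 2], [[-2, 0, 0], 0, 2], [[-3.5, 0, 0], 0, 2], [[-5, 0, 0], 0, 2], [[-7, 0, 0], 0, 2], [[-9.5, 0, 0], 0, 2], [[-12, 0, 0], 0, 2], [[-15, 0, 0], 0, 2], [[-18, 0, 0], 0, 2], [[-20, 0, 0], 0, 2], [[-21, 0, 0], 0, 2]]}}

```text
time: 4.13
ee_pos: [0.4466, -0.3708, 0.3482]
tcp_rot: [-42.0, 89.8, -40.3]
wrist_force: [0.8, -0.6, -3.1]
opening: 0.0278
```

Run:
```python
from h import *
sh((.36,.02,.42))
o=bot.get_obs();p,d=bot.camera('wrist'); cv2.imwrite("pics/w3.png",p);np.save('pics/w3c.npy',wcloud(d,o))
```

```text
tcp [ 0.4466 -0.3708  0.3482] open 0.0278 t 4.1333 F [ 0.8 -0.6 -3.1]
q [-40.  14.  34. 110.  -0.  49.]
[[ 0.003 -0.028  1.   ]
 [-0.003  1.     0.028]
 [-1.    -0.003  0.003]]
(0.36, 0.02, 0.42) -> [-7.31 39.29 -7.53]
```

View pics/w3.png

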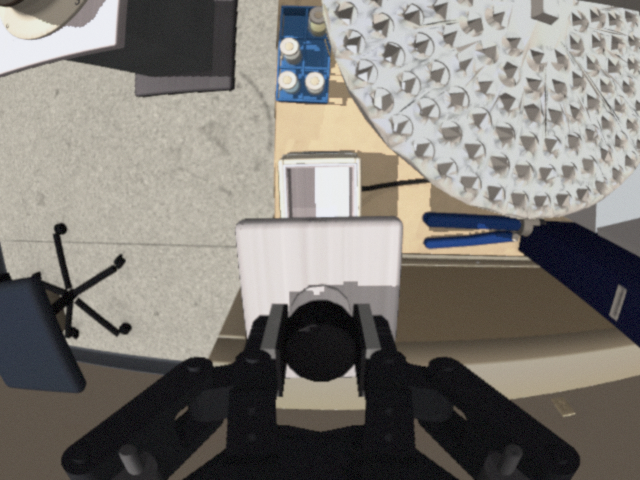

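{"fn": "play_rows", "kwargs": {"rows": [[[-1, 1, 0], 0, 2], [[-2, 3, -1], 0, 2], [[-4, 6, -2], 0, 2], [[-6, 9.5, -3], 0, 2], [[-7, 13, -4], 0, 2], [[-7, 17, -5], 0, 2], [[-7, 21, -6], 0, 2], [[-7, 25, -7], 0, 2], [[-7, 29, -7.5], 0, 2], [[-7, 33, -7.5], 0, 2], [[-7, 36.5, -7.5], 0, 2], [[-7, 39, -7.5], 0, 2]]}}

```text
time: 5.18
ee_pos: [0.359, 0.0195, 0.4144]
tcp_rot: [87.3, 90.0, 89.0]
wrist_force: [0.4, -0.6, -2.7]
opening: 0.0282
```

Run:
```python
from h import *
C=np.load('pics/w3c.npy')
m=(abs(C[...,2]-.111)<.004)&(C[...,1]<-.3)&(C[...,0]<.5)&(C[...,0]>.4)&(C[...,1]>-.43)
P=C[m]; print('heater',len(P),P.mean(0),cv2.minAreaRect((P[:,:2]*1000).astype(np.float32)))
sh((.36,.02,.42))
o=bot.get_obs();p,d=bot.camera('wrist'); cv2.imwrite("pics/w4.png",p);np.save('pics/w4c.npy',wcloud(d,o))
```

```text
heater 1705 [ 0.44402628 -0.34490963  0.11120841] ((444.55328369140625, -355.178466796875), (86.36992645263672, 62.8796501159668), 2.621692180633545)
tcp [0.359  0.0195 0.4144] open 0.0282 t 5.1833 F [ 0.4 -0.6 -2.7]
q [  3. -11.  16. 118.   0.  91.]
[[ 0.    -0.03   1.   ]
 [ 0.001  1.     0.03 ]
 [-1.     0.001  0.   ]]
(0.36, 0.02, 0.42) -> [-0.56  0.04  0.1 ]
```

View pics/w4.png

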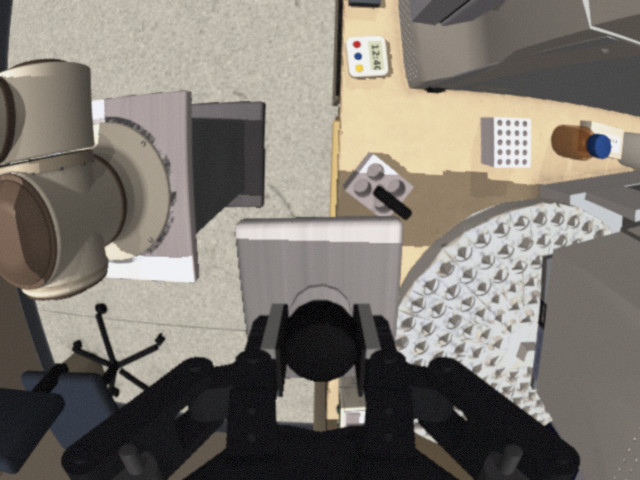

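Now the tube block shows at (508,142), the vial block at (378,185), with bare bench between them around (445,150).

Run:
```python
from h import *
C=np.load('pics/w4c.npy')
for u,v in[(512,142),(488,140),(445,150),(430,180),(435,90),(450,95),(480,100),(393,203),(378,190),(410,165),(440,190)]: print(u,v,C[v,u].round(3))
for nm,b in dict(tube=(.53,.75,.02,.2),vial=(.38,.5,-.04,.08)).items():
    m=(abs(C[...,2]-.05)<.005)&(C[...,0]>b[0])&(C[...,0]<b[1])&(C[...,1]>b[2])&(C[...,1]<b[3])
    k,l,s,c=cv2.connectedComponentsWithStats(m.astype(np.uint8)); i=1+s[1:,4].argmax()
    P=C[l==i];print(nm,s[i],P.mean(0),P.min(0),P.max(0),cv2.minAreaRect((P[:,:2]*1000).astype(np.float32)))
m=(abs(C[...,2]-.149)<.008)&(C[...,0]>.38)&(C[...,0]<.5)&(C[...,1]>-.06)&(C[...,1]<.1)
k,l,s,c=cv2.connectedComponentsWithStats(m.astype(np.uint8))
for i in range(1,k):
    if s[i,4]>60: P=C[l==i];print('bar',s[i],c[i],P.mean(0),cv2.minAreaRect((P[:,:2]*1000).astype(np.float32)))
m=(C[...,2]>.03)&(C[...,0]>.4)&(C[...,0]<.65)&(C[...,1]>.1)
P=C[m]
for x in np.arange(.4,.66,.02):
    Q=P[abs(P[:,0]-x)<.01]
    for y0 in [0.1]:
        print(round(x,2),len(Q),np.percentile(Q[:,1],1).round(3) if len(Q) else '',Q[Q[:,1]<Q[:,1].min()+.01][:,2].max().round(2) if len(Q) else '')
```

```text
512 142 [0.638 0.099 0.05 ]
488 140 [0.607 0.097 0.029]
445 150 [0.548 0.074 0.   ]
430 180 [0.528 0.025 0.   ]
435 90 [0.506 0.158 0.065]
450 95 [0.551 0.16  0.   ]
480 100 [ 0.602  0.159 -0.001]
393 203 [0.439 0.017 0.153]
378 190 [0.421 0.031 0.152]
410 165 [ 0.494  0.046 -0.001]
440 190 [0.545 0.011 0.002]
tube [ 492  117   39   51 1585] [0.63696584 0.09866831 0.05022615] [0.6022898  0.05846364 0.04502803] [0.67398867 0.13870111 0.05406697] ((638.1527099609375, 98.90331268310547), (66.42455291748047, 74.82400512695312), 5.942764759063721)
vial [ 345  155   68   61 1205] [0.43650203 0.02043368 0.05067539] [ 0.39170293 -0.02257557  0.04501639] [0.4867407  0.06229262 0.05496089] ((439.5365295410156, 16.313472747802734), (64.89045715332031, 75.00543975830078), 54.55196762084961)
bar [372 186  41  35 543] [391.88766114 202.40883978] [0.4383046  0.01767525 0.15189279] ((439.4004821777344, 16.70181655883789), (15.22897720336914, 52.50874710083008), 53.867244720458984)
bar [412 238  29  31  83] [424.65060241 252.6746988 ] [ 0.48308467 -0.04070064  0.15374138] ((483.67840576171875, -39.76912307739258), (48.5146598815918, 2.6850852966308594), 52.207244873046875)
0.4 0  
0.42 628 0.185 0.34
0.44 800 0.185 0.35
0.46 1162 0.187 0.35
0.48 8562 0.162 0.45
0.5 4484 0.161 0.43
0.52 1719 0.158 0.41
0.54 1020 0.165 0.4
0.56 953 0.166 0.38
0.58 756 0.167 0.36
0.6 793 0.102 0.05
0.62 729 0.101 0.05
0.64 703 0.101 0.05
```

Run:
```python
from h import *
Cs=[np.load('pics/w4c.npy'),cloud('scene',np.load('pics/scene0.npy')),cloud('side',np.load('pics/side0.npy'))]
P=np.concatenate([c.reshape(-1,3) for c in Cs]); P=P[np.isfinite(P).all(1)]
for lo,hi in [(.02,.06),(.06,.12),(.12,.2),(.2,.3),(.3,.5)]:
  r=[]
  for x in np.arange(.4,.64,.03):
    Q=P[(P[:,2]>lo)&(P[:,2]<hi)&(abs(P[:,0]-x)<.015)&(P[:,1]>.1)&(P[:,1]<.3)]
    Q2=P[(P[:,2]>lo)&(P[:,2]<hi)&(abs(P[:,0]-x)<.015)&(P[:,1]<.1)&(P[:,1]>-.2)]
    r.append((round(x,2),np.percentile(Q[:,1],1).round(3) if len(Q) else None,np.percentile(Q2[:,1],99).round(3) if len(Q2) else None))
  print(lo,*r,sep='\n ')
sh((.51,.097,.25))
```

```text
0.02
 (np.float64(0.4), np.float64(0.181), np.float64(0.043))
 (np.float64(0.43), np.float64(0.178), np.float64(0.065))
 (np.float64(0.46), np.float64(0.18), np.float64(0.054))
 (np.float64(0.49), np.float64(0.157), np.float64(0.034))
 (np.float64(0.52), np.float64(0.157), None)
 (np.float64(0.55), np.float64(0.166), None)
 (np.float64(0.58), np.float64(0.167), np.float64(-0.135))
 (np.float64(0.61), np.float64(0.1), np.float64(0.099))
0.06
 (np.float64(0.4), None, np.float64(-0.188))
 (np.float64(0.43), None, np.float64(0.024))
 (np.float64(0.46), np.float64(0.18), np.float64(0.021))
 (np.float64(0.49), np.float64(0.162), None)
 (np.float64(0.52), np.float64(0.157), None)
 (np.float64(0.55), np.float64(0.165), None)
 (np.float64(0.58), np.float64(0.166), np.float64(-0.136))
 (np.float64(0.61), np.float64(0.168), np.float64(-0.106))
0.12
 (np.float64(0.4), None, None)
 (np.float64(0.43), None, np.float64(0.037))
 (np.float64(0.46), np.float64(0.202), np.float64(0.017))
 (np.float64(0.49), np.float64(0.163), np.float64(-0.017))
 (np.float64(0.52), np.float64(0.163), np.float64(0.006))
[... 493 characters left out ...]
at64(0.009))
 (np.float64(0.61), np.float64(0.169), np.float64(0.017))
0.3
 (np.float64(0.4), np.float64(0.272), np.float64(0.061))
 (np.float64(0.43), np.float64(0.185), np.float64(0.033))
 (np.float64(0.46), np.float64(0.162), None)
 (np.float64(0.49), np.float64(0.162), None)
 (np.float64(0.52), np.float64(0.163), None)
 (np.float64(0.55), np.float64(0.165), None)
 (np.float64(0.58), np.float64(0.167), np.float64(0.012))
 (np.float64(0.61), np.float64(0.169), np.float64(0.02))
tcp [0.3591 0.0219 0.4143] open 0.028 t 5.2333 F [ 0.   0.3 -2.5]
q [  3. -11.  16. 118.   0.  92.]
[[-0.    -0.031  1.   ]
 [ 0.002  1.     0.031]
 [-1.     0.002 -0.   ]]
(0.51, 0.097, 0.25) -> [16.44  7.   15.32]
```

{"fn": "play_rows", "kwargs": {"rows": [[[0, 0, 0], -7, 2], [[0, 0, 0], -14, 2], [[0, 0, 0], -21, 2], [[0, 0, 0.5], -28, 2], [[0, 0, 1], -35, 2], [[0, 0.5, 2], -42, 2], [[0, 1, 3], -49, 2], [[0, 2, 5], -56, 2], [[0, 3, 7], -63, 2], [[0, 4, 9], -70, 2], [[0, 5, 11], -77, 2], [[0, 6, 13], -84, 2]]}}

```text
time: 6.23
ee_pos: [0.489, 0.0813, 0.414]
tcp_rot: [98.1, 89.9, -176.0]
wrist_force: [-0.6, 0.0, -2.8]
opening: 0.028
```

Run:
```python
from h import *
sh((.525,.087,.2),(.525,.087,.036))
o=bot.get_obs();p,d=bot.camera('scene'); cv2.imwrite("pics/s5.png",p)
o=bot.get_obs();p,d=bot.camera('side'); cv2.imwrite("pics/s5b.png",p)
```

```text
tcp [0.489  0.0813 0.414 ] open 0.028 t 6.2333 F [-0.6  0.  -2.8]
q [  9.   7.  34. 117.   0.  13.]
[[-0.001 -0.998  0.07 ]
 [-0.     0.07   0.998]
 [-1.     0.001 -0.   ]]
(0.525, 0.087, 0.2) -> [21.4  -3.58  0.82]
(0.525, 0.087, 0.036) -> [37.8  -3.59  0.82]
```

View pics/s5.png

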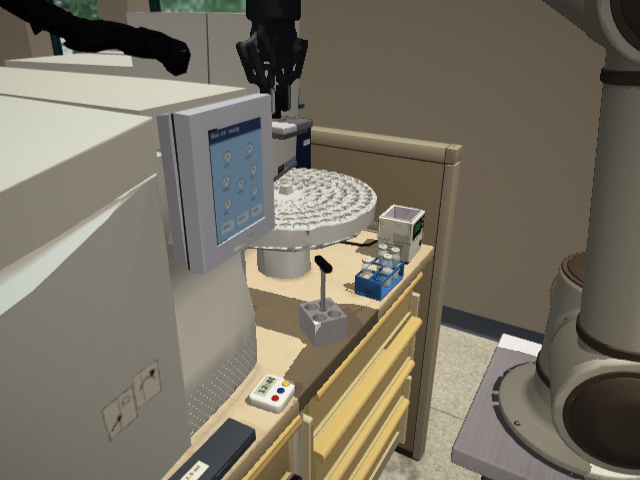

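View pics/s5b.png

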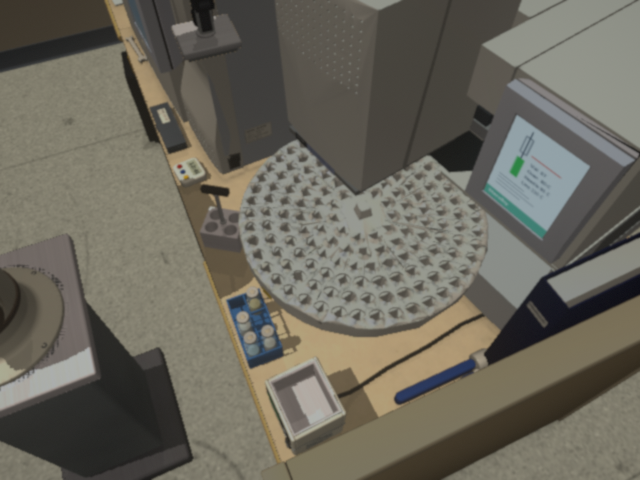

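{"fn": "play_rows", "kwargs": {"rows": [[[1, -2, 0.4], -4, 2], [[3, -3.6, 0.8], -4, 2], [[6, -3.6, 0.8], -4, 2], [[9.5, -3.6, 0.8], -4, 2], [[13, -3.6, 0.8], -4, 2], [[16.5, -3.6, 0.8], -4, 2], [[20, -3.6, 0.8], -4, 2], [[23, -3.6, 0.8], -4, 2], [[26, -3.6, 0.8], -4, 2], [[28, -3.6, 0.8], -4, 2], [[29, -3.6, 0.8], -4, 2], [[29, -3.6, 0.8], -4, 2]]}}

```text
time: 7.33
ee_pos: [0.5235, 0.0856, 0.1221]
tcp_rot: [99.2, 89.8, -171.3]
wrist_force: [-0.6, -0.2, -2.2]
opening: 0.028
```

Run:
```python
from h import *
sh((.525,.087,.04))
o=bot.get_obs();p,d=bot.camera('wrist'); cv2.imwrite("pics/w6.png",p)
```

```text
tcp [0.5235 0.0856 0.1221] open 0.028 t 7.3333 F [-0.6 -0.2 -2.2]
q [ 9.  2. -5. 83.  0. 10.]
[[-0.004 -1.     0.007]
 [-0.001  0.007  1.   ]
 [-1.     0.004 -0.001]]
(0.525, 0.087, 0.04) -> [ 8.21 -0.18  0.15]
```

View pics/w6.png

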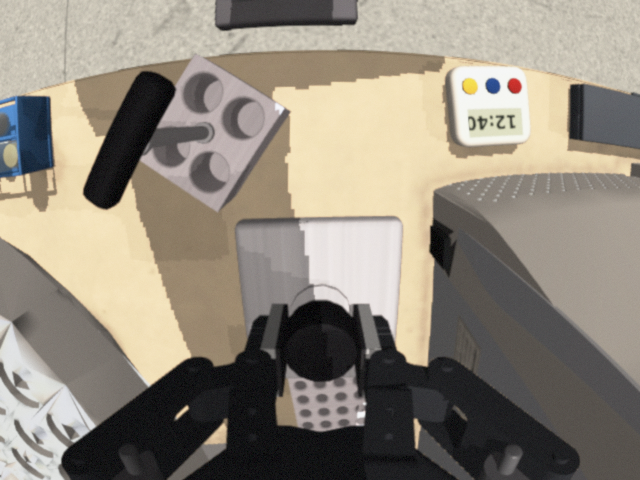

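Clear on all sides: vial block (215,130), instrument from x≈430, tube block (330,400) behind. Descend to about 1 cm above the bench.

{"fn": "play_rows", "kwargs": {"rows": [[[1, 0, 0], 0, 2], [[2.5, 0, 0], 0, 2], [[4, 0, 0], 0, 2], [[5.5, 0, 0], 0, 2], [[6.7, 0, 0], 0, 2], [[7.6, 0, 0], 0, 2], [[8, 0, 0], 0, 2], [[8.2, 0, 0], 0, 2], [[8.4, 0, 0], 0, 2], [[8.6, 0, 0], 0, 2], [[8.7, 0, 0], 0, 2], [[8.7, 0, 0], 0, 2]]}}

```text
time: 8.38
ee_pos: [0.5255, 0.0858, 0.0375]
tcp_rot: [-75.1, 90.0, 14.5]
wrist_force: [-0.6, -0.1, -3.1]
opening: 0.0281
```

{"fn": "play_rows", "kwargs": {"rows": [[[0.1, 0, 0], 0, 2], [[0.2, 0, 0], 0, 2], [[0.3, 0, 0], 0, 2], [[0.4, 0, 0], 0, 2], [[0.4, 0, 0], 0, 2]]}}

```text
time: 8.8
ee_pos: [0.5252, 0.0858, 0.033]
tcp_rot: [97.4, 90.0, -173.0]
wrist_force: [0.3, 0.9, -2.2]
opening: 0.0278
```

{"fn": "play_rows", "kwargs": {"rows": [[[0.05, 0, 0], 0, 2], [[0.1, 0, 0], 0, 2], [[0.15, 0, 0], 0, 2], [[0.2, 0, 0], 0, 2], [[0.2, 0, 0], 0, 2]]}}

```text
time: 9.22
ee_pos: [0.5253, 0.0858, 0.0312]
tcp_rot: [99.5, 90.0, -170.8]
wrist_force: [-0.6, 0.4, -2.7]
opening: 0.028
```

{"fn": "play_rows", "kwargs": {"rows": [[[0.05, 0, 0], 0, 2], [[0.1, 0, 0], 0, 2], [[0.15, 0, 0], 0, 2], [[0.2, 0, 0], 0, 2], [[0.2, 0, 0], 0, 2]]}}

```text
time: 9.63
ee_pos: [0.5255, 0.0858, 0.0307]
tcp_rot: [-81.8, 89.9, 7.8]
wrist_force: [-6.1, -1.1, 10.5]
opening: 0.0283
```

Contact (force rose to +10 N). Release.

{"fn": "play_rows", "kwargs": {"rows": [[[0, 0, 0], 0, 3.2], [[0, 0, 0], 0, 3.6], [[0, 0, 0], 0, 4.2], [[0, 0, 0], 0, 4.6], [[0, 0, 0], 0, 4.6], [[0, 0, 0], 0, 4.6]]}}

```text
time: 10.13
ee_pos: [0.5254, 0.0858, 0.0292]
tcp_rot: [98.1, 90.0, -172.3]
wrist_force: [0.4, 0.0, -0.3]
opening: 0.0459
```

Run:
```python
from h import *
sh()
o=bot.get_obs();p,d=bot.camera('wrist'); cv2.imwrite("pics/w7.png",p)
```

```text
tcp [0.5254 0.0858 0.0292] open 0.0459 t 10.1333 F [ 0.4  0.  -0.3]
q [  9.   4. -14.  73.   0.  10.]
[[-0.    -1.     0.007]
 [-0.     0.007  1.   ]
 [-1.     0.    -0.   ]]
```

View pics/w7.png

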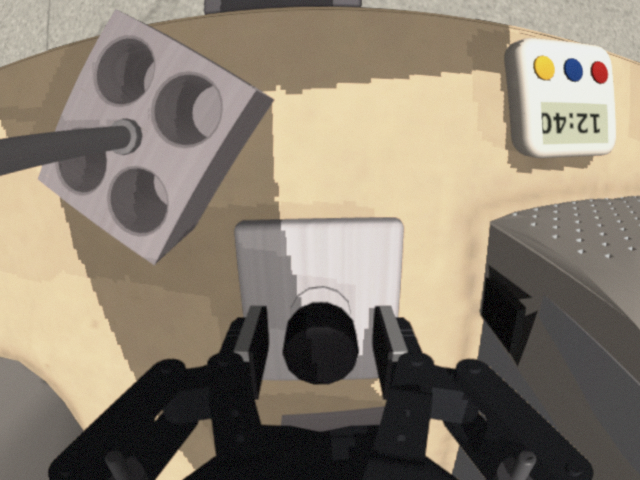

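Cover flat on the bench, knob free between the pads at (320,342). Rise.

{"fn": "play_rows", "kwargs": {"rows": [[[-0.5, 0, 0], 0, 4.6], [[-1.5, 0, 0], 0, 4.6], [[-3, 0, 0], 0, 4.6], [[-6, 0, 0], 0, 4.6], [[-9, 0, 0], 0, 4.6], [[-13, 0, 0], 0, 5], [[-17, 0, 0], 0, 5], [[-20, 0, 0], 0, 5.5], [[-23, 0, 0], 0, 6], [[-24, 0, 0], 0, 6], [[-24, 0, 0], 0, 6]]}}

```text
time: 11.1
ee_pos: [0.5262, 0.0859, 0.2735]
tcp_rot: [-80.2, 89.7, 9.4]
wrist_force: [0.7, 0.7, 0.9]
opening: 0.06
```

Run:
```python
from h import *
sh((.4395,.0165,.27),(.4395,.0165,.126))
o=bot.get_obs();p,d=bot.camera('wrist'); cv2.imwrite("pics/w8.png",p); C=wcloud(d,o)
def rep(nm,m):
    k,l,s,c=cv2.connectedComponentsWithStats(m.astype(np.uint8)); i=1+s[1:,4].argmax()
    P=C[l==i];print(nm,s[i],P.mean(0),cv2.minAreaRect((P[:,:2]*1000).astype(np.float32)))
X,Y,Z=C[...,0],C[...,1],C[...,2]
rep('bar',(abs(Z-.15)<.008)&(X>.38)&(X<.48)&(Y>-.03)&(Y<.06))
rep('vial',(abs(Z-.05)<.005)&(X>.38)&(X<.5)&(Y>-.04)&(Y<.08))
rep('cover',(abs(Z-.02)<.005)&(X>.46)&(X<.6)&(Y>.03)&(Y<.15))
rep('knob',(abs(Z-.057)<.005)&(X>.5)&(X<.57)&(Y>.05)&(Y<.15))
```

```text
tcp [0.5262 0.0859 0.2735] open 0.06 t 11.1 F [0.7 0.7 0.9]
q [ 9.  3. 13. 99.  0. 10.]
[[ 0.006 -1.     0.007]
 [ 0.001  0.007  1.   ]
 [-1.    -0.006  0.001]]
(0.4395, 0.0165, 0.27) -> [ 0.29  8.62 -7.  ]
(0.4395, 0.0165, 0.126) -> [14.69  8.71 -7.01]
bar [ 202   93   51   66 1374] [0.43966831 0.01803151 0.15173636] ((439.6867370605469, 16.893264770507812), (14.999388694763184, 51.8488655090332), 54.70603942871094)
vial [ 205   76   94   96 2220] [0.44111233 0.02379737 0.05072812] ((439.8438415527344, 16.492694854736328), (64.93917083740234, 74.62813568115234), 54.861968994140625)
cover [ 285  160   70   77 4410] [0.5209066  0.08412338 0.02071578] ((523.5570068359375, 84.01802062988281), (85.71446990966797, 74.72647857666016), 1.1158753633499146)
knob [305 192  30  29 671] [0.52262962 0.08396147 0.05736292] ((523.3236694335938, 83.7087173461914), (28.59586524963379, 28.98434829711914), 1.1334482431411743)
```

View pics/w8.png

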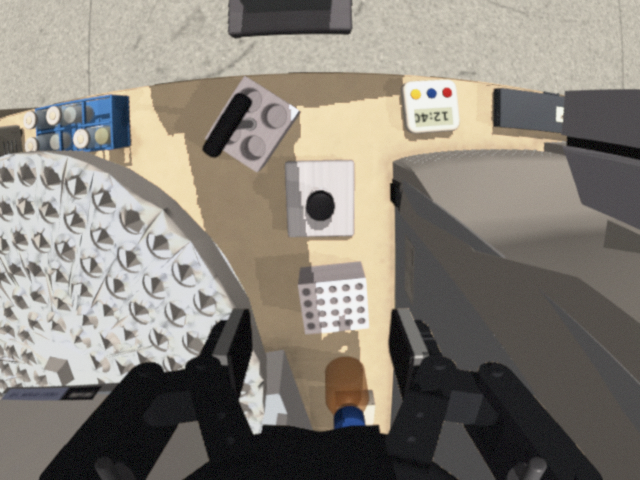

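Cover at (320,198), knob (320,206), plate top at 21 mm: flat. Bar at (228,125). Move above the handle and turn.

{"fn": "play_rows", "kwargs": {"rows": [[[0, 1, -1], 7, 6], [[0, 3, -2.5], 14, 6], [[0, 5, -4], 21, 6], [[0, 7, -5.5], 28, 6], [[0, 8, -6.5], 35, 6], [[0, 8.65, -6.95], 35, 6], [[2, 8.65, -6.95], 35, 6], [[4, 8.65, -6.95], 35, 6], [[5.5, 8.65, -6.95], 35, 6], [[6.5, 8.65, -6.95], 35, 6], [[7, 8.65, -6.95], 35, 6], [[7, 8.65, -6.95], 35, 6]]}}

```text
time: 12.15
ee_pos: [0.438, 0.017, 0.198]
tcp_rot: [126.7, 89.9, -178.6]
wrist_force: [0.2, -0.8, -0.0]
opening: 0.06
```

Run:
```python
from h import *
sh((.4397,.0168,.126))
o=bot.get_obs();p,d=bot.camera('wrist'); cv2.imwrite("pics/w9.png",p); C=wcloud(d,o)
def rep(nm,m):
    k,l,s,c=cv2.connectedComponentsWithStats(m.astype(np.uint8)); i=1+s[1:,4].argmax()
    P=C[l==i];print(nm,s[i],P.mean(0),cv2.minAreaRect((P[:,:2]*1000).astype(np.float32)))
X,Y,Z=C[...,0],C[...,1],C[...,2]
rep('bar',(abs(Z-.15)<.008)&(X>.38)&(X<.48)&(Y>-.03)&(Y<.06))
```

```text
tcp [0.438 0.017 0.198] open 0.06 t 12.15 F [ 0.2 -0.8 -0. ]
q [  2. -11.  -9.  92.   0.  37.]
[[-0.002 -0.816  0.577]
 [-0.     0.577  0.816]
 [-1.     0.002 -0.001]]
(0.4397, 0.0168, 0.126) -> [ 7.2  -0.16  0.09]
bar [ 314  234   25   87 2092] [0.43732098 0.01841838 0.15195831] ((439.5335388183594, 17.156862258911133), (13.931232452392578, 51.41481399536133), 54.44953918457031)
```

View pics/w9.png

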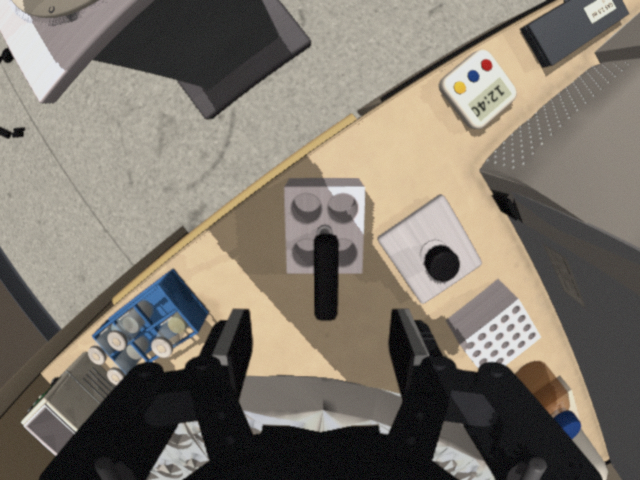

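{"fn": "play_rows", "kwargs": {"rows": [[[1, -0.15, 0.1], 0, 6], [[2.5, -0.15, 0.1], 0, 6], [[4, -0.15, 0.1], 0, 6], [[5.5, -0.15, 0.1], 0, 6], [[6.5, -0.15, 0.1], 0, 6], [[7.2, -0.15, 0.1], 0, 6], [[7.2, -0.15, 0.1], 0, 6], [[7.2, -0.15, 0.1], 0, 4], [[7.2, -0.15, 0.1], 0, 2.5], [[7.2, -0.15, 0.1], 0, 1.8]], "squeeze": 100}}

```text
time: 13.03
ee_pos: [0.4407, 0.0168, 0.1282]
tcp_rot: [-51.5, 89.9, 3.1]
wrist_force: [0.7, -0.9, -0.2]
opening: 0.0244
```

{"fn": "play_rows", "kwargs": {"rows": [[[0, 0, 0], 0, 1], [[0, 0, 0], 0, 0.5], [[0, 0, 0], 0, 0.5], [[0, 0, 0], 0, 0.5], [[0, 0, 0], 0, 0.5], [[0, 0, 0], 0, 0.5]], "squeeze": 100}}

```text
time: 13.53
ee_pos: [0.4409, 0.0171, 0.1283]
tcp_rot: [-38.8, 89.9, 15.8]
wrist_force: [1.0, 2.7, 6.0]
opening: 0.0121
```

Run:
```python
from h import *
sh()
o=bot.get_obs();p,d=bot.camera('wrist'); cv2.imwrite("pics/w10.png",p)
```

```text
tcp [0.4409 0.0171 0.1283] open 0.0121 t 13.5333 F [1.  2.7 6. ]
q [  2. -11. -17.  84.   0.  38.]
[[ 0.002 -0.815  0.579]
 [ 0.001  0.579  0.815]
 [-1.    -0.001  0.002]]
```

View pics/w10.png

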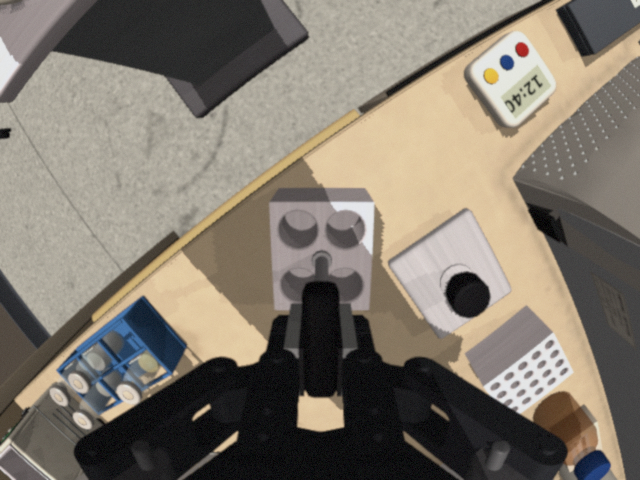

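Bar held centrally between the pads (320,340). Lift.

{"fn": "play_rows", "kwargs": {"rows": [[[-0.3, 0, 0], 0, 0.5], [[-1, 0, 0], 0, 0.5], [[-2.2, 0, 0], 0, 0.5], [[-4, 0, 0], 0, 0.5], [[-6, 0, 0], 0, 0.5], [[-9, 0, 0], 0, 0.5], [[-12, 0, 0], 0, 0.5], [[-15, 0, 0], 0, 0.5], [[-18, 0, 0], 0, 0.5], [[-21, 0, 0], 0, 0.5], [[-23, 0, 0], 0, 0.5], [[-24, 0, 0], 0, 0.5]]}}

```text
time: 14.58
ee_pos: [0.4401, 0.0167, 0.3708]
tcp_rot: [-56.0, 89.8, -1.4]
wrist_force: [0.2, -0.5, -4.9]
opening: 0.0124
```

Run:
```python
from h import *
sh((.41,-.17,.37),(.446,-.371,.37))
```

```text
tcp [0.4401 0.0167 0.3708] open 0.0124 t 14.5833 F [ 0.2 -0.5 -4.9]
q [  2.  -4.  17. 111.  -0.  38.]
[[ 0.003 -0.815  0.579]
 [-0.     0.579  0.815]
 [-1.    -0.003  0.002]]
(0.41, -0.17, 0.37) -> [  0.07  -8.35 -16.97]
(0.446, -0.371, 0.37) -> [  0.09 -22.93 -31.27]
```

{"fn": "play_rows", "kwargs": {"rows": [[[0, -0.5, -1], 5, 0.5], [[0, -1.5, -3], 10, 0.5], [[0, -3, -6], 15, 0.5], [[0, -4.6, -9.3], 20, 0.5], [[0, -6.3, -12.7], 25, 0.5], [[0, -8.35, -16], 30, 0.5], [[0, -11, -18.5], 35, 0.5], [[0, -13.5, -21], 40, 0.5], [[0, -16, -23.5], 45, 0.5], [[0, -18, -26], 50, 0.5], [[0, -20, -28], 52, 0.5], [[0, -21.5, -29.8], 52, 0.5]]}}

```text
time: 15.58
ee_pos: [0.4427, -0.3528, 0.3671]
tcp_rot: [160.3, 89.9, 162.7]
wrist_force: [-0.3, 1.2, -3.7]
opening: 0.0121
```

{"fn": "play_rows", "kwargs": {"rows": [[[0, 0, 0], 0, 0.5], [[0, 0, 0], 0, 0.5], [[0, 0, 0], 0, 0.5]]}}

```text
time: 15.83
ee_pos: [0.4428, -0.3505, 0.3675]
tcp_rot: [126.3, 90.0, 128.9]
wrist_force: [-0.4, 0.3, -4.5]
opening: 0.012
```

Run:
```python
from h import *
sh((.446,-.371,.37))
o=bot.get_obs();p,d=bot.camera('wrist'); cv2.imwrite("pics/w11.png",p);np.save('pics/w11c.npy',wcloud(d,o))
p,d=bot.camera('side'); cv2.imwrite("pics/s11.png",p);np.save('pics/s11.npy',d)
```

```text
tcp [ 0.4428 -0.3505  0.3675] open 0.012 t 15.8333 F [-0.4  0.3 -4.5]
q [-38.  13.  35. 112.   0.  49.]
[[-0.    -0.045  0.999]
 [ 0.001  0.999  0.045]
 [-1.     0.001 -0.   ]]
(0.446, -0.371, 0.37) -> [-0.26 -2.07  0.23]
```

View pics/w11.png

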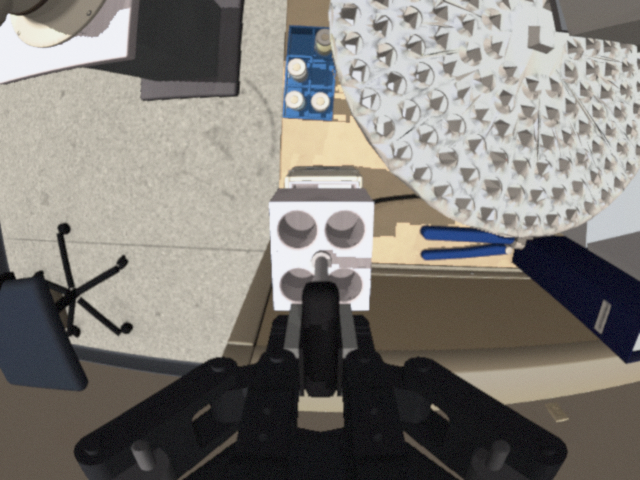

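View pics/s11.png

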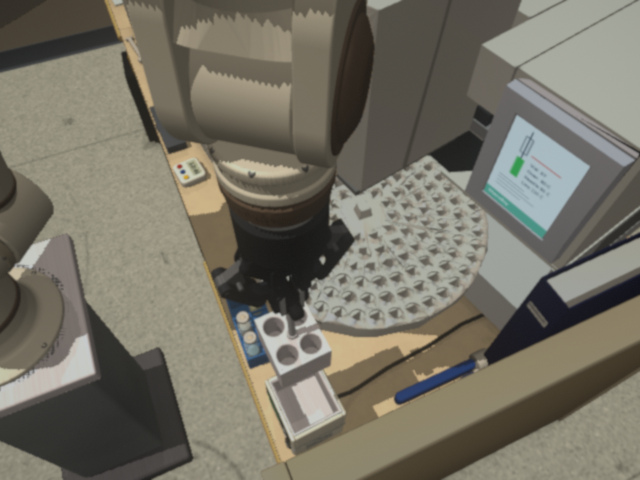

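Block held level over (321,250); heater visible behind it in both views, at (305,405) in side. Measure the block against the heater's top and well.

Run:
```python
from h import *
def rep(nm,C,m,plane=False):
    k,l,s,c=cv2.connectedComponentsWithStats(m.astype(np.uint8)); i=1+s[1:,4].argmax()
    P=C[l==i];r=cv2.minAreaRect((P[:,:2]*1000).astype(np.float32));print(nm,s[i],P.mean(0).round(4),np.round(r[0],1),np.round(r[1],1),round(r[2],2))
    if plane:
        a=np.linalg.lstsq(np.c_[P[:,:2],np.ones(len(P))],P[:,2],rcond=None)[0]; print('  slope deg',np.degrees(a[:2]).round(2))
W=np.load('pics/w11c.npy');S=cloud('side',np.load('pics/s11.npy'))
for n,C in(('w',W),('s',S)):
    X,Y,Z=np.moveaxis(C,-1,0); reg=(X>.39)&(X<.5)&(Y<-.28)&(Y>-.44)
    rep(n+'blk',C,reg&(abs(Z-.289)<.006),True)
    rep(n+'top',C,reg&(abs(Z-.111)<.004))
    rep(n+'floor',C,reg&(abs(Z-.062)<.004))
```

```text
wblk [ 269  199  105  111 6135] [ 0.4413 -0.3449  0.2899] [ 441.5 -351.9] [64.5 74.8] 2.37
  slope deg [0.19 0.11]
wtop [285 176  78  12 689] [ 0.4435 -0.329   0.111 ] [ 443.6 -330.6] [84.5 12.3] 2.7
wfloor [296 184  55   4 218] [ 0.4439 -0.343   0.063 ] [ 443.9 -343. ] [66.   4.6] 2.59
sblk [ 255  301   77   76 2025] [ 0.4416 -0.3568  0.2902] [ 443.9 -350.4] [64.6 75.5] 2.68
  slope deg [0.46 0.52]
stop [ 265  369   82   73 1192] [ 0.4425 -0.3868  0.1114] [ 447.5 -371.1] [86.  96.2] 2.69
sfloor [ 277  374   57   58 1814] [ 0.449  -0.3658  0.0633] [ 449.1 -364.5] [63.9 67.6] 3.09
```

Both cameras agree: move +3.8 mm x, −20.6 mm y; the yaws match. Move there and lower to about 15 mm above the rim.

{"fn": "play_rows", "kwargs": {"rows": [[[0, -0.7, 0.1], 0, 0.5], [[0, -1.6, 0.2], 0, 0.5], [[0, -2.07, 0.29], 0, 0.5], [[1.5, -2.07, 0.29], 0, 0.5], [[3.5, -2.07, 0.29], 0, 0.5], [[5.5, -2.07, 0.29], 0, 0.5], [[7.5, -2.07, 0.29], 0, 0.5], [[9.2, -2.07, 0.29], 0, 0.5], [[10.4, -2.07, 0.29], 0, 0.5], [[11, -2.07, 0.29], 0, 0.5], [[11.2, -2.07, 0.29], 0, 0.5], [[11.2, -2.07, 0.29], 0, 0.5]]}}

```text
time: 16.93
ee_pos: [0.4468, -0.3714, 0.2553]
tcp_rot: [139.6, 90.0, 142.2]
wrist_force: [0.5, -0.2, -4.5]
opening: 0.0122
```

Run:
```python
from h import *
sh((.4466,-.3711,.25))
def rep(nm,C,m,plane=False):
    k,l,s,c=cv2.connectedComponentsWithStats(m.astype(np.uint8)); i=1+s[1:,4].argmax()
    P=C[l==i];r=cv2.minAreaRect((P[:,:2]*1000).astype(np.float32));print(nm,s[i],P.mean(0).round(4),P.min(0).round(4),P.max(0).round(4),np.round(r[0],1),np.round(r[1],1),round(r[2],2))
o=bot.get_obs();p,d=bot.camera('wrist'); cv2.imwrite("pics/w12.png",p);W=wcloud(d,o)
p,d=bot.camera('side'); cv2.imwrite("pics/s12.png",cv2.resize(p[300:460,200:400],None,fx=4,fy=4)[:600]);S=cloud('side',d)
p,d=bot.camera('scene'); cv2.imwrite("pics/c12.png",cv2.resize(p[140:270,340:460],None,fx=4.5,fy=4.5)[:600]);A=cloud('scene',d)
for n,C in(('w',W),('s',S),('a',A)):
    X,Y,Z=np.moveaxis(C,-1,0); reg=(X>.39)&(X<.5)&(Y<-.31)&(Y>-.44)
    for nm,z in(('blk',.177),('top',.111)):
        try: rep(n+nm,C,reg&(abs(Z-z)<.004+.003*(nm=='blk')))
        except Exception as e: print(n,nm,'none')
```

```text
tcp [ 0.4468 -0.3714  0.2553] open 0.0122 t 16.9333 F [ 0.5 -0.2 -4.5]
q [-40.  10.  18.  98.  -0.  48.]
[[-0.    -0.046  0.999]
 [ 0.     0.999  0.046]
 [-1.     0.    -0.   ]]
(0.4466, -0.3711, 0.25) -> [ 0.53  0.03 -0.02]
wblk [ 269  199  105  111 6302] [ 0.4454 -0.3657  0.1777] [ 0.4119 -0.4113  0.17  ] [ 0.479 -0.334  0.184] [ 445.5 -372.8] [64.7 74.7] 2.77
wtop [ 266  168  110  111 1739] [ 0.4416 -0.3337  0.1109] [ 0.4002 -0.4186  0.1071] [ 0.4881 -0.3218  0.1147] [ 445.5 -370.1] [86.7 92.5] 3.06
sblk [ 271  358   68   62 1424] [ 0.4459 -0.382   0.1784] [ 0.4145 -0.4104  0.17  ] [ 0.4813 -0.3357  0.184 ] [ 447.9 -371.7] [64.2 75. ] 2.6
stop [265 377  82  65 924] [ 0.4322 -0.3926  0.1114] [ 0.4028 -0.4203  0.1071] [ 0.4924 -0.3251  0.115 ] [ 447.6 -371.1] [85.8 95.7] 2.75
ablk [386 180  36  17 365] [ 0.4469 -0.364   0.1757] [ 0.4156 -0.4111  0.17  ] [ 0.4822 -0.3274  0.1832] [ 449.2 -368.9] [65.  81.8] 2.74
atop [379 209  46  16 211] [ 0.4381 -0.3491  0.1097] [ 0.4036 -0.4156  0.107 ] [ 0.4913 -0.3153  0.1137] [ 448.  -364.8] [86.4 97.1] 3.17
```

View pics/w12.png

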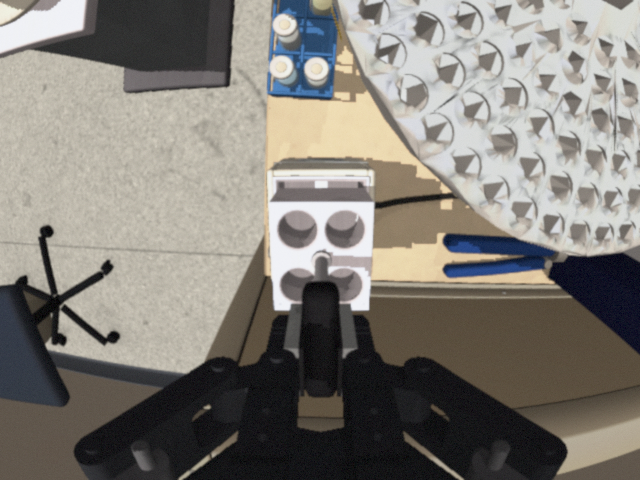

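View pics/s12.png

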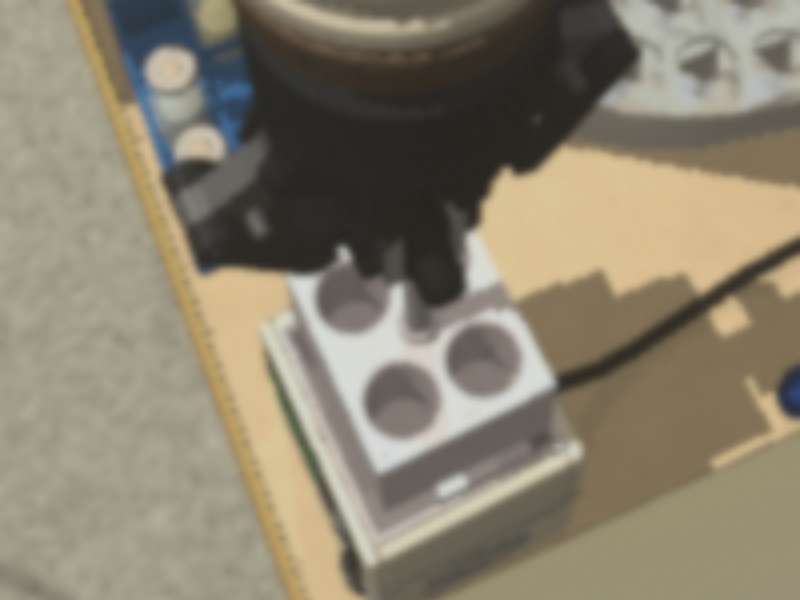

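View pics/c12.png

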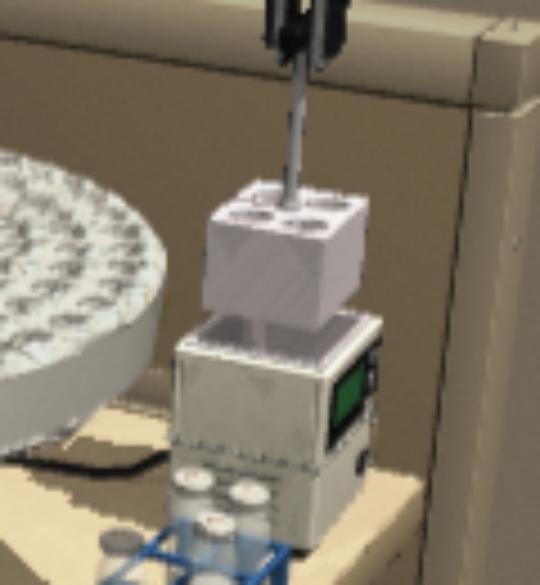

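Side and wrist both put the block within 1 mm of the well (about +0.7 mm y needed). Lower slowly into the mouth.

{"fn": "play_rows", "kwargs": {"rows": [[[0.3, 0.07, 0], 0, 0.5], [[0.6, 0.07, 0], 0, 0.5], [[0.9, 0.07, 0], 0, 0.5], [[1.1, 0.07, 0], 0, 0.5], [[1.3, 0.07, 0], 0, 0.5], [[1.5, 0.07, 0], 0, 0.5], [[1.7, 0.07, 0], 0, 0.5], [[1.85, 0.07, 0], 0, 0.5], [[2, 0.07, 0], 0, 0.5]]}}

```text
time: 17.83
ee_pos: [0.4468, -0.3705, 0.2351]
tcp_rot: [132.7, 90.0, 135.3]
wrist_force: [0.2, -0.0, -5.5]
opening: 0.0122
```

No contact force 5 mm in. Continue.

{"fn": "play_rows", "kwargs": {"rows": [[[0.2, 0, 0], 0, 0.5], [[0.4, 0, 0], 0, 0.5], [[0.6, 0, 0], 0, 0.5], [[0.8, 0, 0], 0, 0.5], [[1, 0, 0], 0, 0.5], [[1.2, 0, 0], 0, 0.5]]}}

```text
time: 18.33
ee_pos: [0.4468, -0.3705, 0.2231]
tcp_rot: [143.3, 90.0, 145.9]
wrist_force: [0.2, 0.6, -4.9]
opening: 0.012
```

{"fn": "play_rows", "kwargs": {"rows": [[[0.3, 0, 0], 0, 0.5], [[0.6, 0, 0], 0, 0.5], [[0.9, 0, 0], 0, 0.5], [[1.2, 0, 0], 0, 0.5], [[1.5, 0, 0], 0, 0.5], [[1.8, 0, 0], 0, 0.5], [[2.1, 0, 0], 0, 0.5], [[2.4, 0, 0], 0, 0.5], [[2.6, 0, 0], 0, 0.5], [[2.8, 0, 0], 0, 0.5], [[2.9, 0, 0], 0, 0.5], [[2.9, 0, 0], 0, 0.5]]}}

```text
time: 19.33
ee_pos: [0.4467, -0.3704, 0.194]
tcp_rot: [135.9, 90.0, 138.5]
wrist_force: [0.4, -0.4, -5.2]
opening: 0.0118
```

{"fn": "play_rows", "kwargs": {"rows": [[[0.1, 0, 0], 0, 0.5], [[0.2, 0, 0], 0, 0.5], [[0.25, 0, 0], 0, 0.5], [[0.3, 0, 0], 0, 0.5], [[0.35, 0, 0], 0, 0.5], [[0.4, 0, 0], 0, 0.5], [[0.4, 0, 0], 0, 0.5]]}}

```text
time: 19.92
ee_pos: [0.4468, -0.3705, 0.1903]
tcp_rot: [-19.4, 90.0, -16.8]
wrist_force: [0.0, 0.2, -4.1]
opening: 0.0118
```

{"fn": "play_rows", "kwargs": {"rows": [[[0.05, 0, 0], 0, 0.5], [[0.1, 0, 0], 0, 0.5], [[0.15, 0, 0], 0, 0.5], [[0.2, 0, 0], 0, 0.5], [[0.2, 0, 0], 0, 0.5]]}}

```text
time: 20.33
ee_pos: [0.4474, -0.3706, 0.1901]
tcp_rot: [-31.3, 89.8, -28.6]
wrist_force: [0.5, 4.0, 7.4]
opening: 0.012
```

Floor contact at TCP 0.190, as expected. Release and check before leaving.

{"fn": "play_rows", "kwargs": {"rows": [[[0, 0, 0], 0, 1.5], [[0, 0, 0], 0, 2], [[0, 0, 0], 0, 2.6], [[0, 0, 0], 0, 3.4], [[0, 0, 0], 0, 4], [[0, 0, 0], 0, 4], [[0, 0, 0], 0, 4]]}}

```text
time: 20.92
ee_pos: [0.4467, -0.3705, 0.1882]
tcp_rot: [151.0, 90.0, 153.6]
wrist_force: [-0.4, 0.6, -0.2]
opening: 0.0403
```

{"fn": "play_rows", "kwargs": {"rows": [[[-0.5, 0, 0], 0, 4.5], [[-1.5, 0, 0], 0, 5], [[-3, 0, 0], 0, 5], [[-5, 0, 0], 0, 5], [[-8, 0, 0], 0, 5], [[-11, 0, 0], 0, 5], [[-14, 0, 0], 0, 5], [[-17, 0, 0], 0, 5], [[-19, 0, 0], 0, 5], [[-19, 0, 0], 0, 5]]}}

```text
time: 21.75
ee_pos: [0.4468, -0.3705, 0.3837]
tcp_rot: [-42.5, 89.6, -39.9]
wrist_force: [0.3, 0.4, -0.0]
opening: 0.05
```

Run:
```python
from h import *
sh()
def rep(nm,C,m):
    k,l,s,c=cv2.connectedComponentsWithStats(m.astype(np.uint8)); i=1+s[1:,4].argmax()
    P=C[l==i];r=cv2.minAreaRect((P[:,:2]*1000).astype(np.float32));print(nm,s[i,4],P.mean(0).round(4),np.round(r[0],1),np.round(r[1],1),round(r[2],2))
o=bot.get_obs();p,d=bot.camera('wrist'); cv2.imwrite("pics/w13.png",p);W=wcloud(d,o)
p,d=bot.camera('side'); cv2.imwrite("pics/s13.png",p);S=cloud('side',d)
for n,C in(('w',W),('s',S)):
    X,Y,Z=np.moveaxis(C,-1,0); reg=(X>.39)&(X<.5)&(Y<-.31)&(Y>-.44)
    rep(n+'blk/top',C,reg&(abs(Z-.112)<.006)); rep(n+'bar',C,reg&(abs(Z-.214)<.008))
```

```text
tcp [ 0.4468 -0.3705  0.3837] open 0.05 t 21.75 F [ 0.3  0.4 -0. ]
q [-40.  17.  42. 114.  -0.  48.]
[[ 0.005 -0.046  0.999]
 [-0.004  0.999  0.046]
 [-1.    -0.005  0.005]]
wblk/top 3956 [ 0.4456 -0.3675  0.1119] [ 445.2 -371.5] [86.6 94.4] 2.69
wbar 891 [ 0.4461 -0.3704  0.2141] [ 446.1 -371.2] [13.4 50.1] 2.83
sblk/top 2868 [ 0.4461 -0.376   0.1122] [ 447.7 -370.6] [86.4 96.9] 2.73
sbar 461 [ 0.4478 -0.3727  0.2142] [ 448.2 -371.1] [14.3 51.8] 2.25
```

View pics/w13.png

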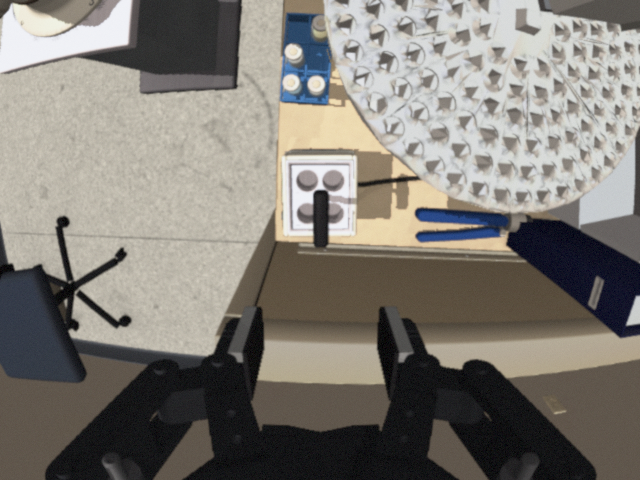

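View pics/s13.png

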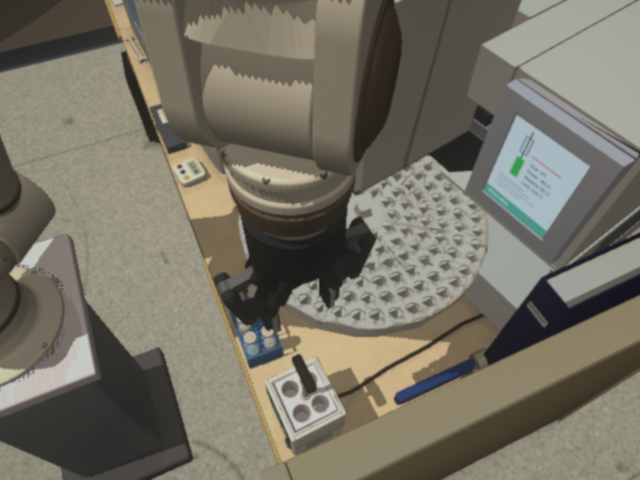

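The block is flush with the rim (wrist, around (320,197)), and the bar top at 214 mm matches fully home. Handing in.

Run:
```python
from workcell import bot
print(bot.job_done())
```

```text
the job is handed in; nothing more can be done
None
```

I lifted the cover off by its knob and set it down on the bare bench at about (0.524, 0.084). I then took the four-well block by its handle and lowered it into the heater's well until it touched the floor. Both were set down under slow contact, at about 10 N and 7 N, and the job was handed in at about 22 s.

- **Block:** the last pictures show its top flush with the rim. The top of the bar is at 214 mm, which is the height expected when it is fully home. In both cameras it is centred on the heater to within about 1 mm, and its yaw matches to within 0.5°.
- **Cover:** after release its plate top measured 21 mm and its knob top 57 mm, against 20 and 57 mm expected, so it stands flat. I did not look at it again from close up after moving the block, but nothing came near it.
- **Other block and rack:** neither was touched. The tube block was last in view with the arm at the vial block.
- **Disagreements:** the cameras differed from each other by about 2 mm in absolute position, as their calibration allows. I used relative measurements for the insertion, and these agreed.

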